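# Bayonet a ring-holding head into the bench socket

### The job

Fit the ring-holding head with the green collar and green stone into the steel bench socket: lower its two lugs through the two slots, press it down against the spring until its collar is flush on the socket's top, and then, still pressing, twist it clockwise (seen from above) a quarter turn until it stops. Finish while still gripping it, held fully down and fully turned, because the springs would push it back; do not let go. Leave the red head, the gem tray and the jar standing where they are.

Things in the scene. Friction and masses are not known exactly. Their poses are not given: they have to be found in the camera images.
- green_head: Ring-holding head, green collar and stone, upright, 77 mm tall, 200 g. Origin: centre of underside, z up. Steel spigot diameter 28, 0-22 mm up; green collar diameter 40, 22-27 up; wooden cheeks 27-62 up, 30 wide (x), 16 thick (y); gold ring and stone to 76. Same after a half turn about z. The one to fit.
- green_lugs (a point): Centre of the green head's two lugs, on its axis, 5 mm above its origin, axes as the head's. The square-ended lugs point along the head's +x and -x, reach 22 mm from the axis, are 10 mm wide (y) and 10 mm tall (0 to 10 mm above the origin).
- green_grip (a point): Grip point in the green head's cheeks, on its axis, 50 mm above its origin, axes as the head's. Flat faces at y = +8 and -8 mm, 30 mm long along x; fingertips less than 20 mm below this point clear the collar. Ring and stone reach 26 mm above it.
- socket: Fixed steel pot, diameter 80 mm, on a square aluminium plate 120 x 120 x 6 mm lying on the bench. Origin: centre of the plate's underside, on the pot's axis, z up. Flat top 51 mm up. With the head's collar flush on the top, the head's origin is 29 mm above this origin; when its lugs first meet the spring plate it is 39 mm above.
- socket_top (a point): Centre of the socket's top, 51 mm up, axes as the socket's. Top is 6 mm thick, with a bore 33 mm across and two slots along +x and -x, 14 mm wide, to 25 mm from the axis, a yellow dot outside each. Hollow below (54 mm across): lugs pushed through the slots can turn clockwise from above (yaw decreasing); fixed stops block anticlockwise.
- plunger (a joint): Downward travel of the spring plate inside the socket, m: 0 untouched (plate 39 mm above the socket's origin, lugs on it are still in the slots and cannot turn), 0.010 with the head's collar flush. Pushes up with 7 N at 0, 12 N at 0.010.
- rotor (a joint): Clockwise turn of the spring plate, rad: 0 untouched, stop at 1.30. The pressed head's lugs drive it round with up to 0.15 rad of play, so the head turns 1.3 to 1.45 rad from slots to stop. Its spring turns it back with 0.03 N m at 0, 0.1 N m at the stop; the collar's rubbing adds to the effort.
- red_head: Ring-holding head, red collar and stone, upright, 77 mm tall, 200 g. Origin: centre of underside, z up. Steel spigot diameter 28, 0-22 mm up; red collar diameter 40, 22-27 up; wooden cheeks 27-62 up, 30 wide (x), 16 thick (y); gold ring and stone to 76. Same after a half turn about z. A bystander.
- gem_tray: Bystander: low dark wooden tray of cut stones, 75 x 110 x 18 mm, loose on the bench; origin under its centre.
- jar: Bystander: amber jar with aluminium cap, diameter 56, 65 mm tall, loose; origin under its centre.
Things that resemble listed ones, but are neither listed nor needed, are in the scene too. What is shaped like the green_head but pink or purple is not meant.

How it is judged:
By the outcome, as a careful person would: the job done as asked, in the order asked, and still so for the second after the job is handed in, while the arm keeps its last pose, push and grip.
It also fails if it takes over 45 s, if anything falls off the work surface, if the arm or the gripper's body presses on something with over 40 N, if the wrist force passes 120 N, or if a joint passes its speed limit or range.

### The arm

A 6-joint arm with a two-finger parallel gripper is mounted at the origin on the work surface. World frame = base frame: x ahead of the robot, y to its left, z up, the work surface at z = 0. Lengths are in m, angles in rad, forces in N, time in s.
With the tool pointing down it reaches from about 0.375 to 0.975 m from the base axis. Payload 3.8 kg.
Tool frame: the origin (TCP) lies midway between the tips of the shut fingers; the grasp point (between the pads) lies 19 mm behind it; z points along the fingers, y is the line along which they close (so a half turn about z gives the same grasp; the last joint's range is limited). The gripper opens to 85 mm and grips with 20 to 120 N. Pads are 22 mm wide; open, the fingers measure 114 mm over their backs; the gripper's body (76 mm by 85 mm) begins 54 mm behind the grasp point. The pads swing forward as they close: fully open they stand 13 mm farther back than shut.
Start: joints at [-0.037, 0.264, 1.604, -0, 1.274, -0.037], TCP at [0.675, -0, 0.231] pointing down, gripper open.
Joint ranges: [-2.63, 2.63], [-0.94, 2.18], [0.31, 2.57], [-1.31, 4.45], [0, 2.66], [-2.55, 2.55]. Speed limits (rad/s): [2.57, 2.57, 3.14, 3.14, 3.14, 3.14].

### API

Orientations are given as a rotation vector (axis times angle).
In Python, from workcell import bot, imaging gives the robot as it stands.
- The arm moves only by the tool step_arm, never from a script. Its argument "series" is a list of rows, each an object of numbers: "grip": the closure, from -1 (fully open) to 1 (shut); "x", "y", "z": the shift along the tool's x, y, z normalised to -1 to 1, where 1 is 500 mm; "ax", "ay", "az": the turn, a rotation vector about the tool's x, y, z normalised to -1 to 1, where 1 is 30 degrees. A call has 1 to 12 rows; each row is the pose to reach, as a shift and turn from the pose commanded when the call began, along the tool's axes at that moment; what a row does not reach only later rows make up. A row lasts 1/10 s, in which the tool goes at most 50 mm and 8.59 degrees, less where a joint would pass 70% of its speed; a pose out of reach is approached as far as the arm can. A call with a number of a shift or a turn outside -1 to 1 is refused whole. A call with a gripper value outside its range is refused whole. The fingers move at their own pace and stop on an object; "force" is the grip in N (left out, the last holds). Time passes only in rows, so rows that repeat a pose let the fingers close. It gives the time, the measured TCP pose, the force, the opening and the grip force at its end, in the units of the state.
- bot.read_state(): the state, without advancing time (a new reading comes with each control period).
- imaging.read_camera(name): name is "scene" or "side" or "wrist"; returns a dict with "img" (400x640x3 uint8, red, green, blue), "fx", "fy", "cx", "cy" (pixels), "R" (3x3) and "t" (3): a world point X has camera coordinates R X + t. Camera axes: x right, y down, z forward; pixel columns grow to the right and rows downward; lengths in m; the calibration is good to about 2 mm. A picture is of the moment at which its call begins. There is no depth.
- bot.finish_job(): hands the job in; it is judged then, once.
The state is a dict: "time": time; "q": joint angles; "joint_vel": joint speeds; "joint_torque": joint torques, N m; "tool_pos": TCP position; "tcp_rot": TCP orientation; "wrist_force": force on the tool from outside, world axes, zero at the start; "torque": the same for the moment, N m; "width": opening from 0.0 (shut) to 1.0 (fully open); "grip_force": force on a finger pad.
Only numpy, scipy, OpenCV 4.12 (cv2) and the standard library are available. Lean on these libraries where they do the work, as an engineer would, in place of code of your own. Each camera call takes 0.05 s, during which the arm holds its last target. There are 200 camera calls.

## Working session

There is one attempt and no reset: what is moved stays moved. The work goes in short steps, Python scripts to look and compute and a tool call to move; the robot and the scene stay as the last step left them, time stands still between calls to the robot, and variables do not carry over. Pictures are saved under pics/ and viewed, at most 10 in all, crops included, and the job is handed in when it is done.

Besides the shell and the picture viewer there is one more tool, called as name(argument=value, ...), one argument or row to a line, values as JSON. step_arm: Moves the arm, as the interface text tells. Scaled input: -1 to 1 covers 500 mm each way for a shift and 30 degrees each way for a turn. Its arguments: {"type":"object","properties":{"series":{"type":"array","items":{"type":"object","properties":{"grip":{"type":"number"},"x":{"type":"number","minimum":-1,"maximum":1},"y":{"type":"number","minimum":-1,"maximum":1},"z":{"type":"number","minimum":-1,"maximum":1},"ax":{"type":"number","minimum":-1,"maximum":1},"ay":{"type":"number","minimum":-1,"maximum":1},"az":{"type":"number","minimum":-1,"maximum":1}}}},"force":{"type":"number"}},"required":["series"]}

```bash
mkdir -p pics; cat > h.py <<'E'
import numpy as np, cv2
from workcell import bot, imaging
def cam(n):
    return imaging.read_camera(n)
def ray(c,u,v,z):
    R=np.array(c["R"]);t=np.array(c["t"]);d=R.T@np.array([(u-c["cx"])/c["fx"],(v-c["cy"])/c["fy"],1]);o=-R.T@t
    return o+d*(z-o[2])/d[2]
def proj(c,X):
    p=np.array(c["R"])@np.array(X)+np.array(c["t"]);return np.array([c["fx"]*p[0]/p[2]+c["cx"],c["fy"]*p[1]/p[2]+c["cy"]])
def save(c,f):cv2.imwrite(f,c["img"][...,::-1])
E
python3 - <<'E'
from h import *
cs=[cam(n) for n in("scene","side","wrist")]
im=np.vstack([cs[0]["img"],cs[1]["img"]])
save(cs[0],"pics/scene.png");save(cs[1],"pics/side.png");save(cs[2],"pics/wrist.png")
for c in cs: print(-np.array(c["R"]).T@c["t"], np.array(c["R"])[2],c["fx"])
s=bot.read_state();print(s["tool_pos"],s["tcp_rot"],s["width"],s["time"])
E
```

```text
[1.02380912 0.71226391 0.60149012] [-0.4643086  -0.70973462 -0.5298059 ] 428.19719842306193
[ 0.33132678 -0.58145701  0.74089964] [ 0.2602641   0.60206342 -0.75483921] 372.80511775806656
[0.67408857 0.08324029 0.37322785] [-0.00262995 -0.31908952 -0.94772093] 355.62706908677126
[6.74403962e-01 3.28636619e-05 2.30208287e-01] [-2.22047414e+00 -2.22051247e+00  1.96117795e-03] 1.0036815515552118 0.15
```

View pics/scene.png

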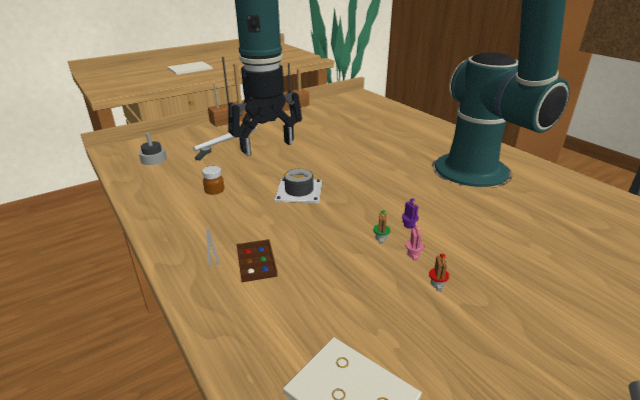

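View pics/wrist.png

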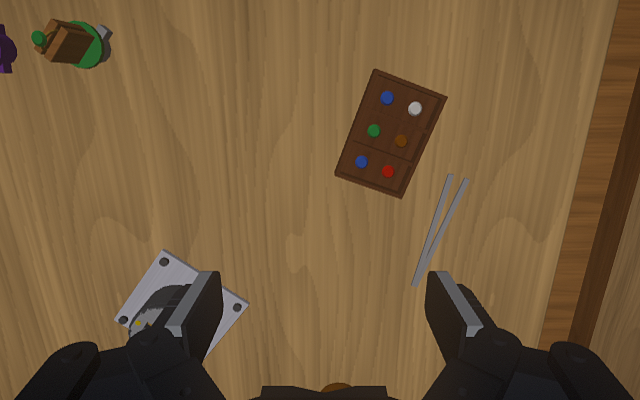

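The scene view shows the look-alikes: green head (382,230), purple (411,213), pink (415,245) and red (439,272). I choose green at (382,230), which is also at wrist (80,45). The socket is at scene (299,185), with the jar just behind it at (213,180). In the wrist view it is half hidden by a finger.

```bash
python3 - <<'E'
from h import *
cs={n:cam(n) for n in("scene","side")}
for n,c in cs.items():
    hsv=cv2.cvtColor(c["img"],cv2.COLOR_RGB2HSV)
    for nm,lo,hi in(("green",(50,110,50),(80,255,255)),("yellow",(22,200,150),(32,255,255)),("red",(0,200,100),(4,255,255))):
        k,l,st,ce=cv2.connectedComponentsWithStats(cv2.inRange(hsv,lo,hi))
        for i in range(1,k):
            if st[i,4]>=(20 if nm!="yellow" else 3): print(n,nm,st[i],ce[i].round(1),ray(c,*ce[i],0.0255 if nm!="yellow" else .051).round(3))
s=cs["scene"]["img"][160:310,260:470];d=cs["side"]["img"]
cv2.imwrite("pics/crop.png",cv2.resize(s,None,fx=3.5,fy=3.5,interpolation=cv2.INTER_CUBIC)[...,::-1])
E
```

```text
scene green [310   0  17  58 577] [317.6  30.2] [-0.809 -2.059  0.025]
scene green [331   0  25  78 887] [343.5  39.7] [-0.759 -1.676  0.025]
scene green [352   0  27  78 565] [364.4  35.6] [-0.956 -1.701  0.025]
scene green [327  69   4  14  41] [328.1  75.3] [-0.187 -1.029  0.025]
scene green [374 225  16  10  81] [381.4 230.5] [0.459 0.118 0.025]
scene green [260 257   6   4  20] [262.5 258.5] [0.734 0.055 0.025]
scene red [429 269  20  13 107] [437.8 276.1] [0.469 0.301 0.025]
side green [252 181  14   9  52] [259.9 186. ] [0.456 0.105 0.025]
side red [238 140  12   6  30] [244.9 143.1] [0.465 0.29  0.025]
```

View pics/crop.png

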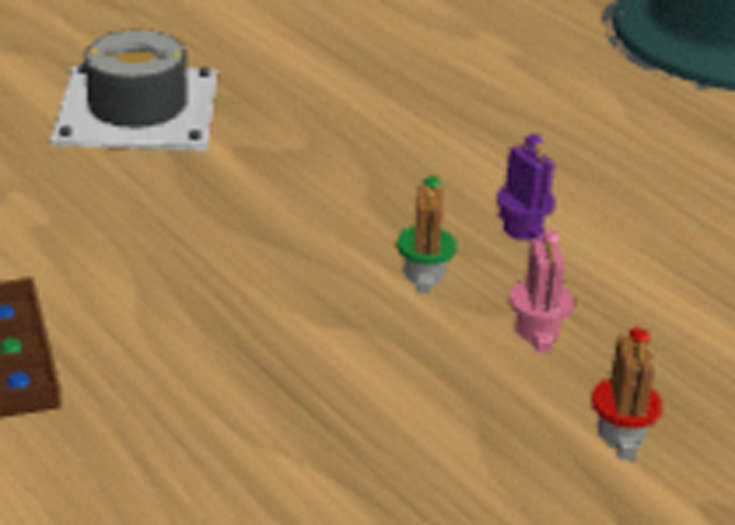

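View pics/side.png

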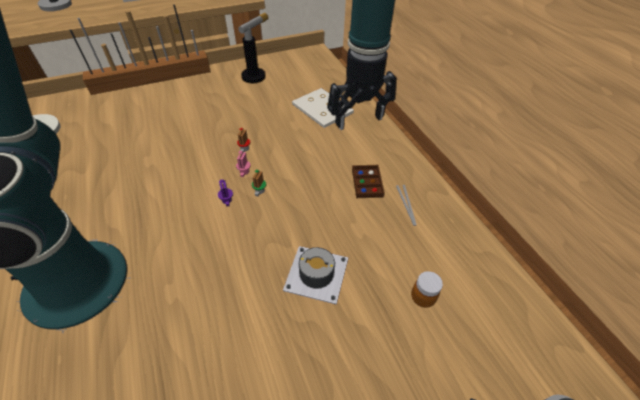

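The crop confirms the green choice: green collar and green stone on wooden cheeks. The side view shows the green head at (259,182) and the socket top at (317,255).

```bash
python3 - <<'E'
from h import *
a=cam("scene");b=cam("side")
print("sock",ray(a,260+135/3.5,160+52/3.5,.051),ray(b,317,255,.051))
print("purple",ray(a,260+525/3.5,160+202/3.5,.025),ray(b,225,192,.025)); print("pink",ray(a,260+541/3.5,160+302/3.5,.025),ray(b,243,165,.025))
print("jar",ray(a,213,171,.065),ray(b,430,279,.065))
E
```

```text
sock [ 0.49865925 -0.18188523  0.051     ] [ 0.50699654 -0.16695113  0.051     ]
purple [0.36636563 0.11601182 0.025     ] [0.36579199 0.11872222 0.025     ]
pink [0.43737159 0.20396897 0.025     ] [0.43582241 0.20082688 0.025     ]
jar [ 0.6923604  -0.30978982  0.065     ] [ 0.695719  -0.3168101  0.065    ]
```

step_arm(
  series=[
    {"x":-0.1,"y":-0.32},
    {"x":-0.1,"y":-0.32},
    {"x":-0.1,"y":-0.32},
    {"x":-0.1,"y":-0.32},
    {"x":-0.1,"y":-0.32},
    {"x":-0.1,"y":-0.32},
  ],
)

```text
validation failed for argument at $.se...
```

step_arm(
  series=[
    {"x":0.04,"y":-0.43,"z":0,"ax":0,"ay":0,"az":0,"grip":-1},
    {"x":0.04,"y":-0.43,"z":0,"ax":0,"ay":0,"az":0,"grip":-1},
    {"x":0.04,"y":-0.43,"z":0,"ax":0,"ay":0,"az":0,"grip":-1},
    {"x":0.04,"y":-0.43,"z":0,"ax":0,"ay":0,"az":0,"grip":-1},
    {"x":0.04,"y":-0.43,"z":0,"ax":0,"ay":0,"az":0,"grip":-1},
    {"x":0.04,"y":-0.43,"z":0,"ax":0,"ay":0,"az":0,"grip":-1},
    {"x":0.04,"y":-0.43,"z":0,"ax":0,"ay":0,"az":0,"grip":-1},
  ],
  force=60,
)

```text
time: 1.05
tool_pos: [0.4607, 0.02, 0.232]
tcp_rot: [2.22, 2.22, 0.003]
wrist_force: [0.2, -0.3, 0.1]
width: 1.0
grip_force: 0.0
```

```bash
python3 - <<'E'
from h import *
c=cam("wrist");u=proj(c,[.458,.112,.03]).astype(int);print(u)
hsv=cv2.cvtColor(c["img"],cv2.COLOR_RGB2HSV)
k,l,st,ce=cv2.connectedComponentsWithStats(cv2.inRange(hsv,(50,110,40),(80,255,255)))
for i in range(1,k):
    if st[i,4]>15: print(st[i],ce[i],ray(c,*ce[i],.027),ray(c,*ce[i],.073))
x0,y0=max(u[0]-80,0),max(u[1]-75,0);print(x0,y0)
cv2.imwrite("pics/head.png",cv2.resize(c["img"][y0:y0+150,x0:x0+160],None,fx=4,fy=4,interpolation=cv2.INTER_CUBIC)[...,::-1])
E
```

```text
[320  72]
[296  46  43  45 733] [317.43519782  69.17735334] [0.45480738 0.1146935  0.027     ] [0.45547708 0.11317768 0.073     ]
[309  59  15  14 149] [315.80536913  65.26845638] [0.45333485 0.11804273 0.027     ] [0.45419911 0.11608438 0.073     ]
[571 144  14  12 129] [577.4496124  149.65891473] [0.71056859 0.04045472 0.027     ] [0.67744439 0.04874812 0.073     ]
240 0
```

View pics/head.png

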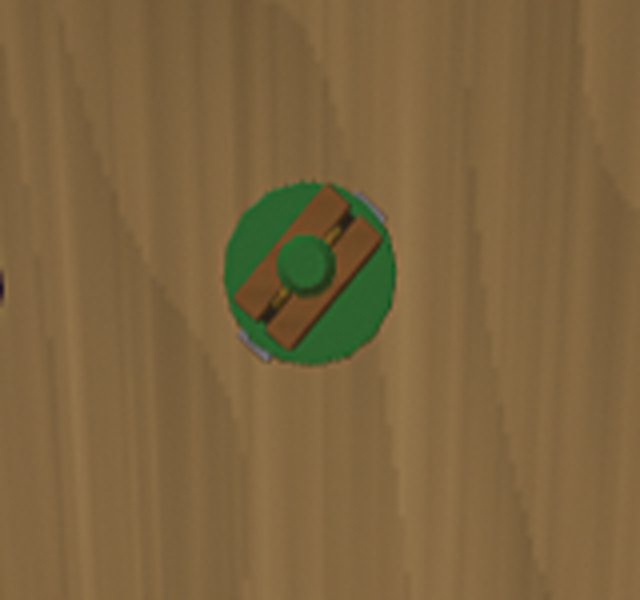

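Crop: the collar is centred at full-frame (317.5,68.5), with silver lugs at about (333,51) and (303,87). That puts the lug axis at about 50° yaw, and nothing is near it.

```bash
python3 - <<'E'
from h import *
c=cam("wrist");a=cam("scene");b=cam("side")
q=[(330,184),(384,236),(290,350),(235,300)]
P=np.array([ray(c,240+x/4,y/4,.062) for x,y in q]);print(P.mean(0));
for i in range(4):
    d=P[(i+1)%4]-P[i];print(np.linalg.norm(d),np.degrees(np.arctan2(d[1],d[0])))
L=[ray(c,240+x/4,y/4,.010) for x,y in((371,205),(254,347))];d=L[0]-L[1];print("lug",np.mean(L,0),np.linalg.norm(d),np.degrees(np.arctan2(d[1],d[0])))
Y=[ray(a,260+x/3.5,160+y/3.5,.051) for x,y in((95,52),(180,52))];d=Y[1]-Y[0];print("slot",np.mean(Y,0),np.linalg.norm(d),np.degrees(np.arctan2(d[1],d[0])))
print(bot.read_state()["q"],b["t"])
cv2.imwrite("pics/sock.png",cv2.resize(b["img"][235:315,270:360],None,fx=6,fy=6,interpolation=cv2.INTER_CUBIC)[...,::-1])
E
```

```text
[0.45570544 0.11509505 0.062     ]
0.01474244826504004 -41.531032311563386
0.029507205973273203 -131.22089767469686
0.015001282857840472 138.88830810148028
0.029616729691115447 48.27799595506045
lug [0.45546194 0.11511361 0.01      ] 0.04272401730052994 48.52225712660447
slot [ 0.49706228 -0.18079022  0.051     ] 0.06642371373093235 145.56235877949575
[-1.09006349e-02 -1.49537243e-01  2.03948560e+00 -3.08843584e-05
  1.25135279e+00 -1.06942527e-02] [-0.53787125  0.17320565  0.82310163]
```

step_arm(
  series=[
    {"x":0.19,"y":-0.01,"z":0.0,"ax":0,"ay":0,"az":1,"grip":-1},
    {"x":0.19,"y":-0.01,"z":0.0,"ax":0,"ay":0,"az":1,"grip":-1},
    {"x":0.19,"y":-0.01,"z":0.2,"ax":0,"ay":0,"az":1,"grip":-1},
    {"x":0.19,"y":-0.01,"z":0.2,"ax":0,"ay":0,"az":1,"grip":-1},
    {"x":0.19,"y":-0.01,"z":0.2,"ax":0,"ay":0,"az":1,"grip":-1},
  ],
)

```text
time: 1.75
tool_pos: [0.4493, 0.1146, 0.1243]
tcp_rot: [-2.716, -1.57, 0.022]
wrist_force: [-1.3, -0.3, -0.5]
width: 0.997
grip_force: 0.0
```

step_arm(
  series=[
    {"x":0,"y":0,"z":0.0,"ax":0,"ay":0,"az":0.38,"grip":-1},
    {"x":0,"y":0,"z":0.0,"ax":0,"ay":0,"az":0.38,"grip":-1},
    {"x":0,"y":0,"z":0.0,"ax":0,"ay":0,"az":0.38,"grip":-1},
  ],
)

```text
time: 2.05
tool_pos: [0.4568, 0.1149, 0.1333]
tcp_rot: [2.861, 1.295, 0.003]
wrist_force: [-0.4, 0.2, 0.8]
width: 0.998
grip_force: 0.0
```

```bash
python3 - <<'E'
from h import *
from scipy.spatial.transform import Rotation as Ro
c=cam("wrist");s=bot.read_state();print(s["tool_pos"],Ro.from_rotvec(s["tcp_rot"]).as_matrix().round(3))
save(c,"pics/w2.png")
hsv=cv2.cvtColor(c["img"],cv2.COLOR_RGB2HSV)
k,l,st,ce=cv2.connectedComponentsWithStats(cv2.inRange(hsv,(50,110,40),(80,255,255)))
for i in range(1,k):
    if st[i,4]>30: m=st[i,:2]+st[i,2:4]/2-.5;print(st[i],ray(c,*m,.027),ray(c,*m,.073))
E
```

```text
[0.45676065 0.11488086 0.13322046] [[ 0.659  0.752  0.002]
 [ 0.752 -0.659  0.   ]
 [ 0.002  0.001 -1.   ]]
[ 296  176   53   47 1071] [0.45585284 0.11721319 0.027     ] [0.46586404 0.12835864 0.073     ]
[313 218  19  18 237] [0.44137553 0.10076715 0.027     ] [0.45405519 0.11494392 0.073     ]
```

View pics/w2.png

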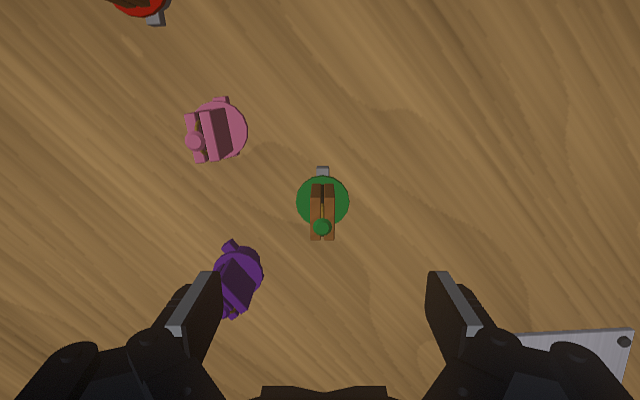

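The head at (322,205) is upright and centred between the fingers, with the purple head clear of the left finger's descent. I'll descend and grip.

step_arm(
  series=[
    {"x":0,"y":0,"z":0.08,"ax":0,"ay":0,"az":0,"grip":-1},
    {"x":0,"y":0,"z":0.15,"ax":0,"ay":0,"az":0,"grip":-1},
    {"x":0,"y":0,"z":0.19,"ax":0,"ay":0,"az":0,"grip":-1},
    {"x":0,"y":0,"z":0.2,"ax":0,"ay":0,"az":0,"grip":-1},
    {"x":0,"y":0,"z":0.2,"ax":0,"ay":0,"az":0,"grip":1},
    {"x":0,"y":0,"z":0.2,"ax":0,"ay":0,"az":0,"grip":1},
    {"x":0,"y":0,"z":0.2,"ax":0,"ay":0,"az":0,"grip":1},
    {"x":0,"y":0,"z":0.2,"ax":0,"ay":0,"az":0,"grip":1},
    {"x":0,"y":0,"z":0.2,"ax":0,"ay":0,"az":0,"grip":1},
    {"x":0,"y":0,"z":0.2,"ax":0,"ay":0,"az":0,"grip":1},
    {"x":0,"y":0,"z":0.2,"ax":0,"ay":0,"az":0,"grip":1},
    {"x":0,"y":0,"z":0.2,"ax":0,"ay":0,"az":0,"grip":1},
  ],
  force=100,
)

```text
time: 3.3
tool_pos: [0.4562, 0.1153, 0.0325]
tcp_rot: [2.863, 1.293, 0.003]
wrist_force: [-1.6, -0.8, 6.3]
width: 0.167
grip_force: 98.4
```

step_arm(
  series=[
    {"x":0,"y":0,"z":-0.08,"ax":0,"ay":0,"az":0,"grip":1},
    {"x":0,"y":0,"z":-0.17,"ax":0,"ay":0,"az":0,"grip":1},
    {"x":0,"y":0,"z":-0.26,"ax":0,"ay":0,"az":0,"grip":1},
    {"x":-0.04,"y":0.07,"z":-0.34,"ax":0,"ay":0,"az":-0.1,"grip":1},
    {"x":-0.08,"y":0.14,"z":-0.34,"ax":0,"ay":0,"az":-0.2,"grip":1},
    {"x":-0.12,"y":0.21,"z":-0.34,"ax":0,"ay":0,"az":-0.4,"grip":1},
    {"x":-0.16,"y":0.28,"z":-0.34,"ax":0,"ay":0,"az":-0.6,"grip":1},
    {"x":-0.2,"y":0.35,"z":-0.34,"ax":0,"ay":0,"az":-0.8,"grip":1},
    {"x":-0.24,"y":0.42,"z":-0.34,"ax":0,"ay":0,"az":-1,"grip":1},
    {"x":-0.28,"y":0.49,"z":-0.34,"ax":0,"ay":0,"az":-1,"grip":1},
    {"x":-0.32,"y":0.56,"z":-0.34,"ax":0,"ay":0,"az":-1,"grip":1},
    {"x":-0.364,"y":0.632,"z":-0.34,"ax":0,"ay":0,"az":-1,"grip":1},
  ],
)

```text
time: 4.5
tool_pos: [0.5715, -0.2317, 0.2005]
tcp_rot: [-2.43, -1.989, 0.001]
wrist_force: [0.3, 0.6, -1.0]
width: 0.171
grip_force: 98.2
```

step_arm(
  series=[
    {"x":0,"y":0,"z":0,"ax":0,"ay":0,"az":-0.25,"grip":1},
    {"x":0,"y":0,"z":0,"ax":0,"ay":0,"az":-0.5,"grip":1},
    {"x":0,"y":0,"z":0,"ax":0,"ay":0,"az":-0.75,"grip":1},
    {"x":0,"y":0,"z":0,"ax":0,"ay":0,"az":-1,"grip":1},
  ],
)

```text
time: 4.9
tool_pos: [0.571, -0.2304, 0.2002]
tcp_rot: [-1.826, -2.554, 0.001]
wrist_force: [-0.5, 0.2, -1.8]
width: 0.17
grip_force: 98.4
```

step_arm(
  series=[
    {"x":0,"y":0,"z":0,"ax":0,"ay":0,"az":-0.25,"grip":1},
    {"x":0,"y":0,"z":0,"ax":0,"ay":0,"az":-0.5,"grip":1},
    {"x":0,"y":0,"z":0,"ax":0,"ay":0,"az":-0.75,"grip":1},
    {"x":0,"y":0,"z":0,"ax":0,"ay":0,"az":-1,"grip":1},
  ],
)

```text
time: 5.3
tool_pos: [0.571, -0.2302, 0.2004]
tcp_rot: [-1.102, -2.94, -0.0]
wrist_force: [0.3, -0.2, -1.1]
width: 0.168
grip_force: 98.4
```

step_arm(
  series=[
    {"x":0,"y":0,"z":0,"ax":0,"ay":0,"az":-0.23,"grip":1},
    {"x":0,"y":0,"z":0,"ax":0,"ay":0,"az":-0.23,"grip":1},
    {"x":0,"y":0,"z":0,"ax":0,"ay":0,"az":-0.23,"grip":1},
    {"x":0,"y":0,"z":0,"ax":0,"ay":0,"az":-0.23,"grip":1},
  ],
)

```text
time: 5.7
tool_pos: [0.5715, -0.2304, 0.201]
tcp_rot: [-0.934, -2.999, -0.0]
wrist_force: [-0.6, -0.1, -1.7]
width: 0.174
grip_force: 98.4
```

```bash
python3 - <<'E'
from h import *
from scipy.spatial.transform import Rotation as Ro
c=cam("wrist");s=bot.read_state();print(s["tool_pos"],Ro.from_rotvec(s["tcp_rot"]).as_matrix().round(3),s["wrist_force"],s["q"],s["width"])
save(c,"pics/w3.png")
hsv=cv2.cvtColor(c["img"],cv2.COLOR_RGB2HSV)
k,l,st,ce=cv2.connectedComponentsWithStats(cv2.inRange(hsv,(22,140,110),(34,255,255)))
for i in range(1,k):
    if st[i,4]>5: print(st[i],ce[i],ray(c,*ce[i],.051))
E
```

```text
[ 0.57152639 -0.23039863  0.2010634 ] [[-0.823  0.568 -0.   ]
 [ 0.568  0.823  0.   ]
 [ 0.    -0.    -1.   ]] [-0.24921736  0.05223222 -1.74453539] [-4.23628419e-01  1.74619029e-01  1.76845112e+00  1.74371905e-05
  1.19893468e+00 -1.39081272e+00] 0.1666911831196487
[320  27   8   8  52] [323.76923077  30.5       ] [ 0.47279627 -0.16156921  0.051     ]
[316 116   7   8  41] [319.2195122  119.26829268] [ 0.5242072  -0.20148446  0.051     ]
```

View pics/w3.png

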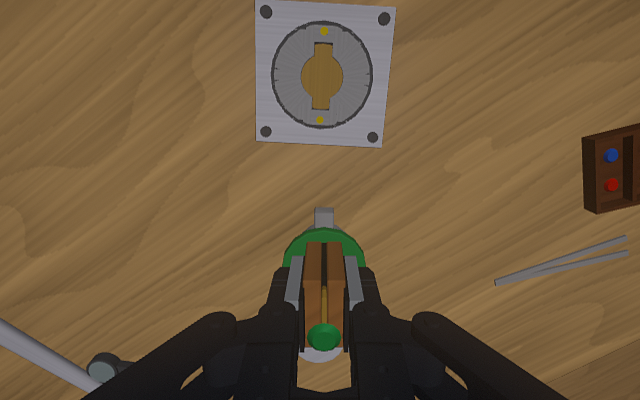

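The socket top is in clear view: the dots are at (324,30) and (319,119), 65 mm apart, so the slot yaw is 142° and the tool x yaw is 145.4°. The held head's lug is at (324,215) and its collar spans columns 283–365.

```bash
cat >> h.py <<'E'
from scipy.spatial.transform import Rotation as Ro
def measure():
    c=cam("wrist");s=bot.read_state();T=Ro.from_rotvec(s["tcp_rot"]).as_matrix();p=np.array(s["tool_pos"])
    hsv=cv2.cvtColor(c["img"],cv2.COLOR_RGB2HSV);zo=p[2]-.0325
    m=cv2.inRange(hsv,(22,140,110),(34,255,255));k,l,st,ce=cv2.connectedComponentsWithStats(m)
    D=[ray(c,*ce[i],.051) for i in range(1,k) if 15<st[i,4]<500]
    print("dots",[d.round(4) for d in D]);print("force",np.round(s["wrist_force"],1),"tool",p.round(4))
    if len(D)==2:
        S=(D[0]+D[1])/2;d=D[0]-D[1];d=d if d[0]<0 else -d
        print("sep",np.linalg.norm(d),"socket rel tool mm",(T.T@(S-p)*1e3).round(1),"turn az deg",np.degrees(np.arctan2((T.T@d)[1],(T.T@d)[0])))
    g=cv2.inRange(hsv,(50,110,30),(80,255,255));g[:150]=0
    n,l,st,_=cv2.connectedComponentsWithStats(g);r=[i for i in range(1,n) if st[i,4]>20]
    G=np.isin(l,r);us=[np.where(G[v])[0] for v in range(400)]
    # collar front arc -> circle fit on plane at collar top
    pts=[]
    for u in range(640):
        w=np.where(G[:,u])[0]
        if len(w): pts.append((T.T@(ray(c,u,w[0],zo+.027)-p))[:2]*1e3)
    pts=np.array(pts);A=np.c_[2*pts,np.ones(len(pts))]
    for _ in range(4):
        x=np.linalg.lstsq(A,(pts**2).sum(1),rcond=None)[0];R=np.sqrt(x[2]+x[:2]@x[:2]);e=abs(np.hypot(*(pts-x[:2]).T)-R);ok=e<max(1,2*np.median(e));pts=pts[ok];A=A[ok]
    print("collar rel tool mm",x[:2].round(1),"R",R.round(1),"n",len(pts))
    return c
E
python3 - <<'E'
from h import *
c=measure()
s=bot.read_state();T=Ro.from_rotvec(s["tcp_rot"]).as_matrix();p=np.array(s["tool_pos"])
for v in (208,209): print("lugtip top mm",(T.T@(ray(c,324,v,p[2]-.0225)-p)*1e3).round(1))
E
```

```text
dots [array([ 0.4728, -0.1616,  0.051 ]), array([ 0.5242, -0.2015,  0.051 ])]
force [-0.8  0.2 -2.3] tool [ 0.5716 -0.2304  0.2012]
sep 0.0651099536301556 socket rel tool mm [ 87.9  -1.2 150.2] turn az deg 3.216986224241221
collar rel tool mm [2.1 0.6] R 19.0 n 84
lugtip top mm [24.6  0.7 22.5]
lugtip top mm [24.1  0.7 22.5]
```

step_arm(
  series=[
    {"x":0.08,"y":-0.002,"z":0,"ax":0,"ay":0,"az":0.107,"grip":1},
    {"x":0.15,"y":-0.004,"z":0,"ax":0,"ay":0,"az":0.107,"grip":1},
    {"x":0.171,"y":-0.004,"z":0.04,"ax":0,"ay":0,"az":0.107,"grip":1},
    {"x":0.171,"y":-0.004,"z":0.1,"ax":0,"ay":0,"az":0.107,"grip":1},
    {"x":0.171,"y":-0.004,"z":0.16,"ax":0,"ay":0,"az":0.107,"grip":1},
    {"x":0.171,"y":-0.004,"z":0.2,"ax":0,"ay":0,"az":0.107,"grip":1},
    {"x":0.171,"y":-0.004,"z":0.21,"ax":0,"ay":0,"az":0.107,"grip":1},
    {"x":0.171,"y":-0.004,"z":0.21,"ax":0,"ay":0,"az":0.107,"grip":1},
    {"x":0.171,"y":-0.004,"z":0.21,"ax":0,"ay":0,"az":0.107,"grip":1},
  ],
)

```text
time: 6.7
tool_pos: [0.5012, -0.1842, 0.0976]
tcp_rot: [1.015, 2.971, -0.0]
wrist_force: [0.2, 0.2, -1.0]
width: 0.172
grip_force: 98.4
```

```bash
python3 - <<'E'
from h import *
c=measure();s=bot.read_state();print(Ro.from_rotvec(s["tcp_rot"]).as_matrix().round(3).tolist())
a=cam("scene");b=cam("side")
A=cv2.resize(c["img"][150:400,220:430],(504,600));B=cv2.resize(a["img"][130:210,260:340],(296,296),interpolation=cv2.INTER_CUBIC);C=cv2.resize(b["img"][210:310,270:370],(296,296),interpolation=cv2.INTER_CUBIC)
cv2.imwrite("pics/pre.png",np.hstack([A,np.vstack([B,C,np.zeros((8,296,3),np.uint8)])])[...,::-1])
E
```

```text
dots [array([ 0.4731, -0.1618,  0.051 ])]
force [-0.5 -0.5 -2.3] tool [ 0.5015 -0.1843  0.098 ]
collar rel tool mm [2.6 0.5] R 19.0 n 84
[[-0.791, 0.612, 0.003], [0.612, 0.791, -0.001], [-0.003, 0.001, -1.0]]
```

View pics/pre.png

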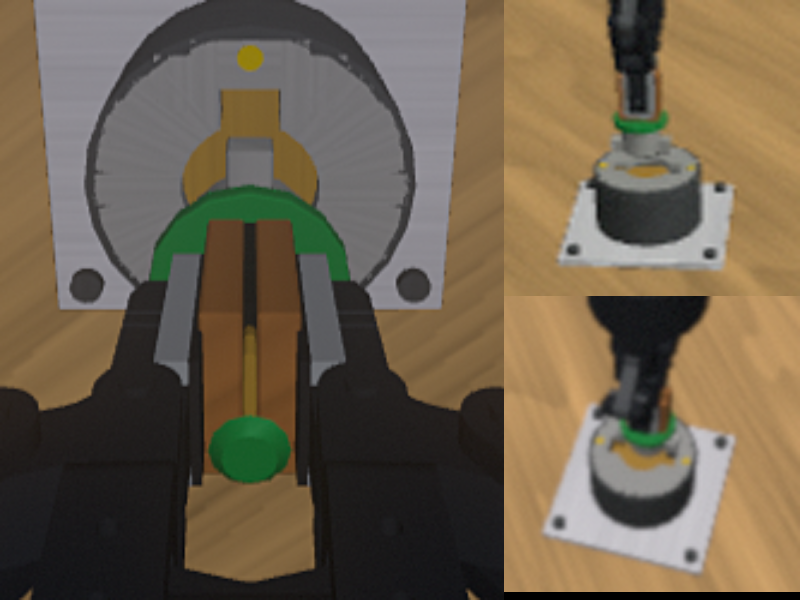

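Aligned: the lug, slot and dot all lie on one column (x=250 in the crop). Only about 1 mm more along tool x is needed. I'll lower it to the spring plate.

step_arm(
  series=[
    {"x":0.002,"y":0,"z":0.01,"ax":0,"ay":0,"az":0,"grip":1},
    {"x":0.002,"y":0,"z":0.02,"ax":0,"ay":0,"az":0,"grip":1},
    {"x":0.002,"y":0,"z":0.03,"ax":0,"ay":0,"az":0,"grip":1},
    {"x":0.002,"y":0,"z":0.038,"ax":0,"ay":0,"az":0,"grip":1},
    {"x":0.002,"y":0,"z":0.046,"ax":0,"ay":0,"az":0,"grip":1},
    {"x":0.002,"y":0,"z":0.05,"ax":0,"ay":0,"az":0,"grip":1},
    {"x":0.002,"y":0,"z":0.05,"ax":0,"ay":0,"az":0,"grip":1},
  ],
  force=120,
)

```text
time: 7.55
tool_pos: [0.499, -0.183, 0.0715]
tcp_rot: [-1.015, -2.972, -0.0]
wrist_force: [-2.5, 1.7, 4.0]
width: 0.162
grip_force: 120.4
```

step_arm(
  series=[
    {"x":0,"y":0,"z":0.006,"ax":0,"ay":0,"az":0,"grip":1},
    {"x":0,"y":0,"z":0.012,"ax":0,"ay":0,"az":0,"grip":1},
    {"x":0,"y":0,"z":0.018,"ax":0,"ay":0,"az":0,"grip":1},
    {"x":0,"y":0,"z":0.022,"ax":0,"ay":0,"az":0,"grip":1},
    {"x":0,"y":0,"z":0.022,"ax":0,"ay":0,"az":0,"grip":1},
    {"x":0,"y":0,"z":0.022,"ax":0,"ay":0,"az":0,"grip":1},
  ],
)

```text
time: 8.15
tool_pos: [0.4995, -0.1832, 0.0618]
tcp_rot: [1.015, 2.973, -0.0]
wrist_force: [-4.2, 1.7, 8.7]
width: 0.164
grip_force: 121.8
```

step_arm(
  series=[
    {"x":0,"y":0,"z":0.002,"ax":0,"ay":0,"az":0,"grip":1},
    {"x":0,"y":0,"z":0.004,"ax":0,"ay":0,"az":0,"grip":1},
    {"x":0,"y":0,"z":0.004,"ax":0,"ay":0,"az":0,"grip":1},
    {"x":0,"y":0,"z":0.004,"ax":0,"ay":0,"az":0,"grip":1},
  ],
)

```text
time: 8.55
tool_pos: [0.4996, -0.1832, 0.0615]
tcp_rot: [-1.015, -2.973, 0.0]
wrist_force: [-9.1, 4.3, 21.2]
width: 0.17
grip_force: 123.4
```

step_arm(
  series=[
    {"x":0.002,"y":0,"z":0,"ax":0,"ay":0,"az":0,"grip":1},
    {"x":0.002,"y":0,"z":0,"ax":0,"ay":0,"az":0,"grip":1},
    {"x":0.002,"y":0,"z":0,"ax":0,"ay":0,"az":0,"grip":1},
  ],
)

```text
time: 8.85
tool_pos: [0.4996, -0.1832, 0.0616]
tcp_rot: [1.014, 2.971, -0.001]
wrist_force: [-6.8, 1.5, 18.4]
width: 0.163
grip_force: 122.9
```

step_arm(
  series=[
    {"x":0,"y":0,"z":0.001,"ax":0,"ay":0,"az":0.15,"grip":1},
    {"x":0,"y":0,"z":0.001,"ax":0,"ay":0,"az":0.3,"grip":1},
    {"x":0,"y":-0.001,"z":0.001,"ax":0,"ay":0,"az":0.45,"grip":1},
    {"x":0,"y":-0.001,"z":0.001,"ax":0,"ay":0,"az":0.6,"grip":1},
    {"x":0,"y":-0.001,"z":0.001,"ax":0,"ay":0,"az":0.8,"grip":1},
    {"x":0,"y":-0.001,"z":0.001,"ax":0,"ay":0,"az":1,"grip":1},
    {"x":0,"y":-0.001,"z":0.001,"ax":0,"ay":0,"az":1,"grip":1},
  ],
)

```text
time: 9.55
tool_pos: [0.5007, -0.1842, 0.0616]
tcp_rot: [1.75, 2.603, 0.001]
wrist_force: [-4.5, -0.4, 17.6]
width: 0.166
grip_force: 122.5
```

```bash
cat > st.py <<'E'
from h import *
s=bot.read_state();T=Ro.from_rotvec(s["tcp_rot"]).as_matrix()
print("pos",np.round(s["tool_pos"],4),"psi(x)",np.degrees(np.arctan2(T[1,0],T[0,0])),"F tool",(T.T@s["wrist_force"]).round(1),"M",np.round(s["torque"],2),s["q"][5],s["width"])
E
python3 st.py
```

```text
pos [ 0.5007 -0.1842  0.0616] psi(x) 112.17630481186761 F tool [  1.3  -4.3 -17.6] M [ 0.21  0.94 -0.01] -0.7855526738706669 0.16622263946818233
```

step_arm(
  series=[
    {"x":0,"y":0,"z":0.001,"ax":0,"ay":0,"az":0.17,"grip":1},
    {"x":0,"y":0,"z":0.001,"ax":0,"ay":0,"az":0.33,"grip":1},
    {"x":0,"y":-0.001,"z":0.001,"ax":0,"ay":0,"az":0.5,"grip":1},
    {"x":0,"y":-0.001,"z":0.001,"ax":0,"ay":0,"az":0.67,"grip":1},
    {"x":0,"y":-0.001,"z":0.001,"ax":0,"ay":0,"az":0.83,"grip":1},
    {"x":0,"y":-0.001,"z":0.001,"ax":0,"ay":0,"az":1,"grip":1},
    {"x":0,"y":-0.001,"z":0.001,"ax":0,"ay":0,"az":1,"grip":1},
  ],
)

```text
time: 10.25
tool_pos: [0.4999, -0.1845, 0.0615]
tcp_rot: [2.364, 2.062, 0.002]
wrist_force: [-6.6, -0.2, 20.4]
width: 0.166
grip_force: 123.1
```

```bash
python3 st.py
```

```text
pos [ 0.4999 -0.1845  0.0615] psi(x) 82.21105302034739 F tool [ -1.2  -6.5 -20.4] M [0.17 1.27 0.04] -0.2630481854690174 0.1658690012614647
```

step_arm(
  series=[
    {"x":0,"y":0,"z":0.0,"ax":0,"ay":0,"az":0.13,"grip":1},
    {"x":0,"y":0,"z":0.0,"ax":0,"ay":0,"az":0.27,"grip":1},
    {"x":0,"y":0,"z":0.0,"ax":0,"ay":0,"az":0.4,"grip":1},
    {"x":0,"y":0,"z":0.0,"ax":0,"ay":0,"az":0.5,"grip":1},
    {"x":0,"y":0,"z":0.0,"ax":0,"ay":0,"az":0.5,"grip":1},
  ],
)

```text
time: 10.75
tool_pos: [0.4995, -0.1845, 0.0615]
tcp_rot: [2.612, 1.738, 0.002]
wrist_force: [-7.9, -0.5, 22.5]
width: 0.165
grip_force: 123.2
```

```bash
python3 st.py
```

```text
pos [ 0.4995 -0.1845  0.0615] psi(x) 67.2644280196893 F tool [ -3.5  -7.1 -22.5] M [ 0.13  1.54 -0.04] -0.0020613433320312894 0.16478104587162568
```

step_arm(
  series=[
    {"x":0,"y":0,"z":0.0,"ax":0,"ay":0,"az":0.05,"grip":1},
    {"x":0,"y":0,"z":0.0,"ax":0,"ay":0,"az":0.1,"grip":1},
    {"x":0,"y":0,"z":0.0,"ax":0,"ay":0,"az":0.15,"grip":1},
    {"x":0,"y":0,"z":0.0,"ax":0,"ay":0,"az":0.15,"grip":1},
    {"x":0,"y":0,"z":0.0,"ax":0,"ay":0,"az":0.15,"grip":1},
  ],
)

```text
time: 11.25
tool_pos: [0.4994, -0.1846, 0.0615]
tcp_rot: [2.678, 1.635, 0.002]
wrist_force: [-8.2, 0.1, 23.1]
width: 0.164
grip_force: 123.3
```

```bash
python3 st.py
```

```text
pos [ 0.4994 -0.1846  0.0615] psi(x) 62.821465163318734 F tool [ -3.7  -7.2 -23.1] M [0.13 1.55 0.01] 0.07540904676163537 0.1640636181792229
```

step_arm(
  series=[
    {"x":0,"y":0,"z":0.0,"ax":0,"ay":0,"az":0.05,"grip":1},
    {"x":0,"y":0,"z":0.0,"ax":0,"ay":0,"az":0.1,"grip":1},
    {"x":0,"y":0,"z":0.0,"ax":0,"ay":0,"az":0.1,"grip":1},
    {"x":0,"y":0,"z":0.0,"ax":0,"ay":0,"az":0.1,"grip":1},
  ],
)

```text
time: 11.65
tool_pos: [0.4993, -0.1844, 0.0615]
tcp_rot: [2.719, 1.566, 0.001]
wrist_force: [-8.1, 1.0, 22.3]
width: 0.169
grip_force: 123.4
```

```bash
python3 st.py
```

```text
pos [ 0.4993 -0.1844  0.0615] psi(x) 59.87547401294425 F tool [ -3.2  -7.4 -22.3] M [0.3  1.69 0.31] 0.12709264329708614 0.16931890126268703
```

step_arm(
  series=[
    {"x":0,"y":0,"z":0.0,"ax":0,"ay":0,"az":0.05,"grip":1},
    {"x":0,"y":0,"z":0.0,"ax":0,"ay":0,"az":0.08,"grip":1},
    {"x":0,"y":0,"z":0.0,"ax":0,"ay":0,"az":0.08,"grip":1},
    {"x":0,"y":0,"z":0.0,"ax":0,"ay":0,"az":0.08,"grip":1},
  ],
)

```text
time: 12.05
tool_pos: [0.4992, -0.1844, 0.0615]
tcp_rot: [2.75, 1.511, 0.001]
wrist_force: [-8.1, 1.2, 22.8]
width: 0.164
grip_force: 123.6
```

```bash
python3 st.py
```

```text
pos [ 0.4992 -0.1844  0.0615] psi(x) 57.554770297282126 F tool [ -3.3  -7.4 -22.8] M [0.31 1.63 0.77] 0.1680925399035933 0.16383541555864561
```

The reaction torque rose from 0 to 0.31 to 0.77 N m over the last 5°, which means it has reached the stop. One look to check before handing in.

```bash
python3 - <<'E'
from h import *
c=cam("wrist");a=cam("scene");b=cam("side")
A=cv2.resize(c["img"],(480,300));B=cv2.resize(a["img"][130:210,260:340],(300,300),interpolation=cv2.INTER_CUBIC);C=cv2.resize(b["img"][210:310,270:370],(300,300),interpolation=cv2.INTER_CUBIC)
D=cv2.resize(a["img"][120:320,180:500],(480,300))
cv2.imwrite("pics/end.png",np.vstack([np.hstack([A,B]),np.hstack([D,C])])[...,::-1])
E
python3 st.py
```

```text
pos [ 0.4993 -0.1844  0.0615] psi(x) 57.555052295416075 F tool [ -3.4  -7.2 -23.5] M [0.32 1.58 0.83] 0.16811006875459772 0.16743941328594925
```

View pics/end.png

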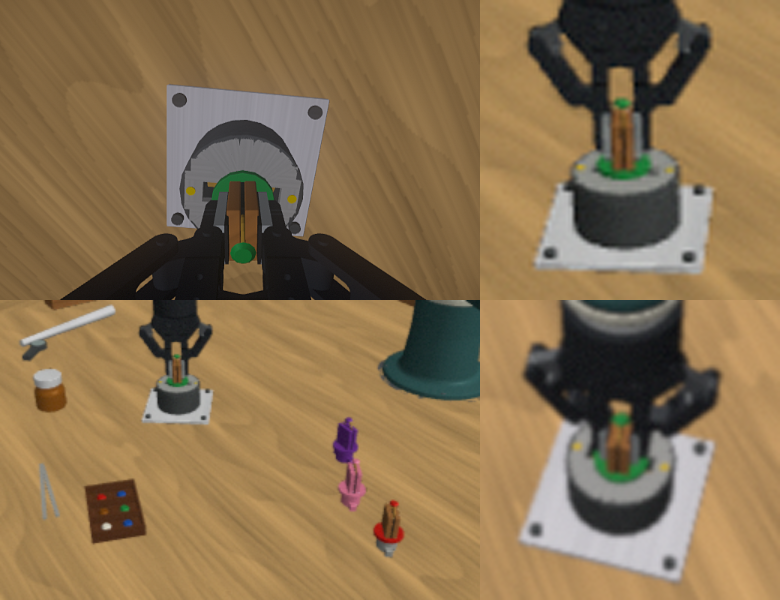

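The collar sits flush on the socket top (crop 622,165). The head is turned about 85° from the slots, with the dots at (191,190) and (292,199) to either side, and the red head, tray and jar are standing. Handing in.

```bash
python3 -c "
from workcell import bot
print(bot.finish_job())"
```

```text
the job is handed in; nothing more can be done
None
```

The green head is in the socket, pressed flush and turned clockwise about 85° to its stop; I handed the job in with the gripper still holding it down, and the red head, tray and jar were still standing.

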